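# Hang the drilling template on the rail by its S-hook

## Robot

A 7-joint arm with a two-finger parallel gripper is mounted at the origin on the work surface; the furniture and walls round the work are solid. World frame = base frame: x ahead of the robot, y to its left, z up, the work surface at z = 0. Lengths are in m, angles in rad, forces in N, time in s.
With the tool pointing down it reaches from about 0.425 to 0.925 m from the base axis. Payload 6.8 kg.
Tool frame: the origin (TCP) lies between the finger pads; the fingertips stand 14 mm ahead of it and the grasp point (between the pads) lies 5 mm behind it; z points along the fingers, y is the line along which they close (so a half turn about z gives the same grasp; the last joint's range is limited). The gripper opens to 85 mm and grips with 20 to 120 N. Pads are 22 mm wide; open, the fingers measure 114 mm over their backs; the gripper's body (76 mm by 85 mm) begins 54 mm behind the grasp point. The pads swing forward as they close: fully open they stand 13 mm farther back than shut.
Start: joints at [1.058, 0.477, 0.022, 1.555, -0.011, 1.109, -0.083], TCP at [0.266, -0.62, 0.245] pointing down, gripper open.
Joint ranges: [-2.96, 2.96], [-0.34, 2.1], [-1.41, 1.46], [0.24, 2.44], [-1.37, 4.51], [0.17, 1.92], [-2.96, 2.96]. Speed limits (rad/s): [2.39, 2.39, 3.14, 3.14, 3.14, 3.14, 3.14].

## Interface

Orientations are given as a rotation vector (axis times angle).
In Python, from bench import r, eyes, ticket gives the robot as it stands. The module is installed in compiled form; this text tells all that it offers.
- The arm moves only by the tool arm_command, never from a script. Its argument "plan" is text: rows parted by semicolons, each of 4 numbers parted by spaces: the shift along the tool's x, y, z in m, then the turn about the tool's z in degrees. In form: tx ty tz yaw; .... A call has 1 to 20 rows; each row shifts and turns the commanded pose from where the row before left it, along the tool's axes as they then stand; what a row does not reach is not made up. A row lasts 1/8 s, in which the tool goes at most 62.5 mm and 10.7 degrees, less where a joint would pass 70% of its speed; a pose out of reach is approached as far as the arm can. A call is refused whole if a number of a shift passes 0.0625 or a number of a turn 10.7, either way. A call with a gripper value outside its range is refused whole. "hand" is the closure, from -1 (fully open) to 1 (shut), set as the call begins (left out, the last holds). The fingers move at their own pace and stop on an object; "grip_force" is the grip in N (left out, the last holds). Time passes only in rows, so rows that do not move let the fingers close. It gives the time, the measured TCP pose, the force, the opening and the grip force at its end, in the units of the state.
- r.get_obs(): the state, without advancing time (a new reading comes with each control period).
- eyes.grab_frame(name): name is "scene" or "side" or "wrist"; returns (picture, depth): 480x640x3 uint8, red, green, blue; 480x640 float32, m along the optical axis (not along the pixel's ray), 0 where there is no reading.
- eyes.calibration(name): a dict with "fov_y" (degrees; the focal length in pixels is half the picture's height over the tangent of half this angle, whatever the lens; pixels are square), "cx", "cy" (the principal point, pixels), "k1" (the pictures are not rectified: a ray, as slopes to the right and down, at radius r is drawn at 1 + k1 r^2 times it, then the intrinsics apply), "origin" and "attitude" of the camera in the world; the wrist camera has in their place "tool_from_camera" (4x4, takes a point from camera to tool coordinates, whose origin is the TCP and whose axes are the flange's). Camera axes: x right, y up, looking along -z (the intrinsics and any distortion apply to the point x, -y, -z); pixel columns grow to the right and rows downward; lengths in m; the calibration is good to about 2 mm. A picture is of the moment at which its call begins: read the wrist's pose just before it. calibration takes no time and is no camera call.
- ticket.hand_in(): hands the job in; it is judged then, once.
The state is a dict: "clock": time; "joints": joint angles; "qvel": joint speeds; "tau": joint torques, N m; "tcp_pos": TCP position; "orientation": TCP orientation; "contact_force": force on the tool from outside, world axes, zero at the start; "moment": the same for the moment, N m; "grip_width": finger opening in m; "gripper_force": force on a finger pad.
Only numpy, scipy, OpenCV 4.12 (cv2) and the standard library are available. Lean on these libraries where they do the work, as an engineer would, in place of code of your own. Each camera call takes 0.05 s, during which the arm holds its last target. There are 200 camera calls.

## Task

Take the S-hook off the rail by its wooden handle and push its lower end through the hole in the hanger tab of the drilling template that stands in the rack, feeling gently for the hole because the tab slides along the template's top edge. Lift the template out of the rack on the hook, touching the template with nothing but the hook, hang the hook back over the bar of the rail so that the template hangs free, let go, and leave it all hanging still. Do not disturb the pencil and the sanding block.

Things in the scene. Friction and masses are not known exactly. Their poses are not given: they have to be found in the camera images.
- s_hook: Bare steel S-hook, 0.1 kg, wooden handle on top, hanging upright on the rail's bar. Origin: middle of the underside of its flat top (3 thick, 25 in x, 14 in y), which sits on the bar; z up, foot points to +x. In mm: handle 14 x 24 (y) x 46, z +3 to +49, at x=y=0; 3 mm lip at x=-11 down to z=-12; 3 mm shank at x=+11 down to -32; gap for the bar 19 wide.
- hook_foot (a point): Middle of the foot, (-3, 0, -80) mm from the hook's origin, hook's axes. 5 mm round wire from the shank slants to (-14, -53) (x, z from the hook's origin), down to -74, then the foot: level at z=-80 from x=-8 to +2, rising to a blunt tip at x=12, z=-75 (metal ends at x=14.5). Foot and tip span z -82.5 to -72.5.
- hook_mouth (a point): Mouth of the upper bend, on the lip's side, (-14, 0, -25) mm from the hook's origin, hook's axes: the bar passes here, between lip and slanting wire. To take the hook off: up about 18 mm, at least 40 mm toward its own +x, then up. To hang it: the reverse, coming from the side to which the foot points.
- template: Drilling template: aluminium plate 110 (y) x 85 (z) x 5 (x) mm with five steel bushes, 0.18 to 0.34 kg, upright in the rack's groove; origin mid bottom edge, x normal to the plate and away from the robot, z up. On its top edge a dark steel hanger tab 70 wide (y): a clip 10 thick (z 77 to 91), above it a leaf 4 thick up to z=113 with one hole.
- tab_middle (a point): Hole centre IF the tab stood mid-edge: 99 mm above the template's origin, template's axes. Hole 9 wide (y), 15 high (z), right through in x. The tab slides stiffly (about 8 N) along y; the true hole lies up to 15 mm to either side of this point (stops at 17), which is NOT measured: feel or look for it. The plate leans up to 2 mm at the tab in its groove.
- rack: Wooden rack fixed to the table: base 80 (x) x 140 (y) x 12 mm, two cheeks 16 thick, 120 long, up to z=44; between them a groove 6.2 wide along y at x=0, open at the ends, floor at z=12, in which the template stands within 15 mm of the middle. Origin: centre of underside, z up. Rack and rail may swap sides.
- rail: Steel hanging rail fixed to the table: level bar 14 thick (x), 12 high, 250 long (y), top at z=220 mm, on two posts 16 wide at y=-117 and +117, open between; feet 60 deep, strip 8 high between them. Origin: under the bar's middle at table height, x away from the robot. The hook starts within 50 mm of the middle, its x along the rail's x.
- pencil: red pencil 171 mm long, 8 high, lying on the table; bystander. Origin: centre of its underside
- sanding_block: wooden sanding block 67 x 110 x 33 mm on the table; bystander. Origin: centre of its underside
Not all that is in view belongs to the job. Several things have the shape of the s_hook; the one meant has the colours described above.

How it is judged:
By the outcome, as a careful person would: the job done as asked, in the order asked, and still so for the second after the job is handed in, with the robot touching nothing.
It also fails if it takes over 72 s, if anything falls off the work surface, if the arm or the gripper's body presses on something with over 40 N, if the wrist force passes 120 N, or if a joint passes its speed limit or range.

## Working session

There is one attempt and no reset: what is moved stays moved. The work goes in short steps, Python scripts to look and compute and a tool call to move; the robot and the scene stay as the last step left them, time stands still between calls to the robot, and variables do not carry over. Pictures are saved under pics/ and viewed, at most 10 in all, crops included, and the job is handed in when it is done.

Besides the shell and the picture viewer there is one more tool, called after "Emit:" as name(argument=value, ...) on one line, values as JSON. arm_command: Moves the arm, as the interface text tells. Its arguments: {"type":"object","properties":{"plan":{"type":"string"},"hand":{"type":"number"},"grip_force":{"type":"number"}},"required":["plan"]}

```bash
mkdir -p pics; cat > h.py <<'E'
import numpy as np, cv2
from bench import r, eyes, ticket
from scipy.spatial.transform import Rotation as R
def cam(name):
    c=eyes.calibration(name)
    if 'origin' in c:
        o=np.array(c['origin']);a=np.array(c['attitude'])
        A=a if a.shape==(3,3) else R.from_rotvec(a).as_matrix() if a.size==3 else R.from_quat(a).as_matrix()
    else:
        s=r.get_obs();T=np.array(c['tool_from_camera']);B=R.from_rotvec(s['orientation']).as_matrix()
        o=B@T[:3,3]+np.array(s['tcp_pos']);A=B@T[:3,:3]
    f=240/np.tan(np.radians(c['fov_y'])/2)
    return dict(o=o,A=A,f=f,cx=c['cx'],cy=c['cy'],k=c['k1'])
def slopes(c,uv):
    d=(np.atleast_2d(uv)-[c['cx'],c['cy']])/c['f'];s=d.copy()
    for _ in range(20): s=d/(1+c['k']*(s**2).sum(1,keepdims=True))
    return s
def ray(c,uv):
    s=slopes(c,uv);return np.c_[s[:,0],-s[:,1],-np.ones(len(s))]@c['A'].T
def onplane(c,uv,ax,v):
    d=ray(c,uv);return c['o']+d*((v-c['o'][ax])/d[:,ax])[:,None]
def cloud(c,D):
    v,u=np.mgrid[0:480,0:640];d=ray(c,np.c_[u.ravel(),v.ravel()])
    P=c['o']+d*D.reshape(-1,1);P[D.ravel()<=0]=np.nan;return P.reshape(480,640,3)
def proj(c,P):
    q=(np.atleast_2d(P)-c['o'])@c['A'];s=np.c_[q[:,0],-q[:,1]]/-q[:,2:]
    return s*(1+c['k']*(s**2).sum(1,keepdims=True))*c['f']+[c['cx'],c['cy']]
def grab(name):
    c=cam(name);I,D=eyes.grab_frame(name);return c,I,D
def save(n,I): cv2.imwrite('pics/'+n,I[...,::-1])
E
python3 - <<'E'
from h import *
for n in('scene','side'):
    print(eyes.calibration(n)); c,I,D=grab(n);save(n+'0.png',I);np.savez('/tmp/'+n,I=I,D=D)
print(eyes.calibration('wrist'))
print(r.get_obs())
E
```

```text
{'fov_y': 55.95655924104955, 'cx': 326.344467659686, 'cy': 243.33671814071946, 'k1': 0.030774410313040953, 'origin': array([0.03862898, 0.09251634, 0.81859366]), 'attitude': array([ 0.40000482, -0.64213739, -1.8945766 ])}
{'fov_y': 56.527738842844684, 'cx': 327.0653892510667, 'cy': 236.98959209224373, 'k1': -0.07452936618151744, 'origin': array([0.09435289, 0.43347779, 0.65950536]), 'attitude': array([ 0.37886854, -1.17659121, -2.25804342])}
{'fov_y': 64.08057796710106, 'cx': 327.1686509653259, 'cy': 243.95529199455322, 'k1': -0.008484090134306487, 'tool_from_camera': array([[-5.44943123e-04,  9.52715504e-01,  3.03863245e-01,
         7.79313689e-02],
       [ 9.99999773e-01,  3.98918459e-04,  5.42636208e-04,
        -9.18594746e-04],
       [ 3.95761271e-04,  3.03863471e-01, -9.52715505e-01,
        -1.28241642e-01],
       [ 0.00000000e+00,  0.00000000e+00,  0.00000000e+00,
         1.00000000e+00]])}
{'clock': 0.1, 'joints': array([ 1.05787543,  0.47770652,  0.02236242,  1.55634237, -0.01151599,
        1.10928936, -0.08308601]), 'qvel': array([-8.29231139e-05, -2.65841504e-03, -9.48235375e-05, -3.94568960e-03,
       -2.05211418e-03, -1.04307564e-03, -1.73276632e-03]), 'tau': array([ 4.85373224e-03, -5.97755814e+01,  1.61396764e+00, -2.81951022e+01,
        1.28952228e-02,  5.04962954e-03,  2.85437397e-05]), 'tcp_pos': array([ 0.26563841, -0.61998595,  0.24443493]), 'orientation': array([-3.07592731e+00, -6.31259269e-01,  6.81062921e-04]), 'contact_force': array([-0.52038097, -0.86982226, -0.24644079]), 'moment': array([ 0.0778049 , -0.0204303 ,  0.02062088]), 'gripper_force': 0.0, 'grip_width': 0.08552652479799382}
```

View pics/scene0.png

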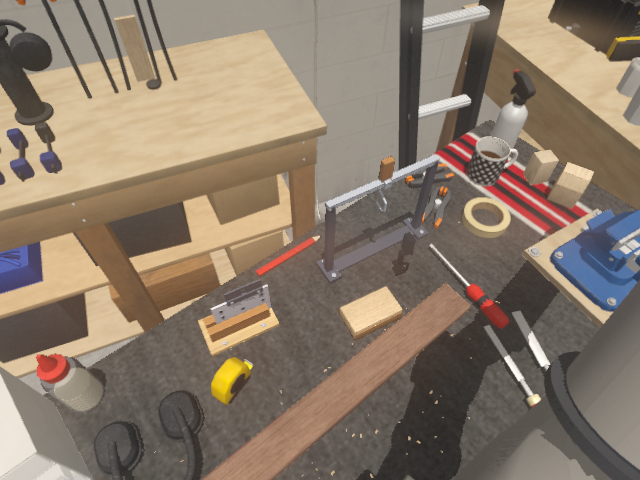

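View pics/side0.png

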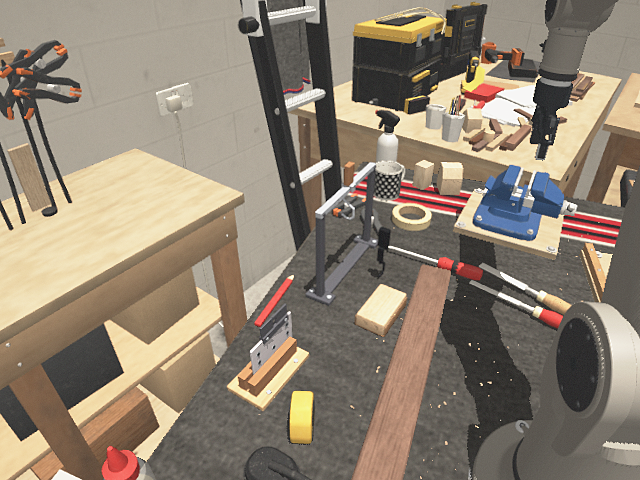

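The scene view shows the rail (bar from (330,205) to (437,160)), a brown-handled hook at (387,168), the rack with template at (238,318), the pencil at (287,256) and the block at (371,312). The side view shows the same things at (345,190), (348,172), (270,355), (275,300) and (382,308).

```bash
python3 - <<'E'
from h import *
for n in('scene','side'):
    z=np.load('/tmp/'+n+'.npz');I,D=z['I'],z['D'];c=cam(n);P=cloud(c,D)
    def pts(us): 
        for u,v in us: print(n,(u,v),P[v,u].round(4),I[v,u])
    if n=='scene':
        pts([(387,168),(387,162),(387,175),(335,204),(360,193),(432,162),(330,270),(418,232),(222,308),(245,297),(265,290),(204,340),(275,320),(212,348),(238,290),(371,300),(258,272),(316,240),(240,322)])
        # bar top points
        m=(abs(P[...,2]-.22)<.006)&(P[...,0]>.4)&(P[...,0]<.9);y,x=np.where(m);k=(x>310)&(x<460)&(y>140)&(y<230)
        Q=P[m][k]; print('bar',len(Q),np.median(Q,0)); l=cv2.fitLine(Q[:,:2].astype(np.float32),cv2.DIST_HUBER,0,.01,.01).ravel();print(l,np.degrees(np.arctan2(l[1],l[0])));t=(Q[:,:2]-l[2:])@l[:2];print(l[2:]+np.outer([t.min(),t.max()],l[:2]))
    S=I[140:370,180:460] if n=='scene' else I[150:420,210:420]
    save(n+'c.png',cv2.resize(S,None,fx=2.7 if n=='scene' else 2.2,fy=2.7 if n=='scene' else 2.2,interpolation=cv2.INTER_CUBIC)[:600,:800])
    m=(P[...,2]>.07)&(P[...,2]<.16)&(np.hypot(P[...,0],P[...,1])>.3)
    reg=np.zeros_like(m); 
    if n=='scene': reg[275:340,195:285]=1
    else: reg[300:380,235:310]=1
    Q=P[m&reg]; print(n,'plate',len(Q),np.median(Q,0),Q.min(0),Q.max(0)); 
    l=cv2.fitLine(Q[:,:2].astype(np.float32),cv2.DIST_HUBER,0,.01,.01).ravel();t=(Q[:,:2]-l[2:])@l[:2];print(np.degrees(np.arctan2(l[1],l[0])),l[2:]+np.outer(np.percentile(t,[0.5,99.5]),l[:2]))
E
```

```text
scene (387, 168) [ 0.5336 -0.2488  0.2566] [130  94  66]
scene (387, 162) [ 0.5363 -0.2484  0.2688] [196 142  93]
scene (387, 175) [ 0.5359 -0.2529  0.2357] [131  95  68]
scene (335, 204) [ 0.5204 -0.1428  0.2201] [188 188 192]
scene (360, 193) [ 0.5276 -0.1956  0.2198] [196 195 200]
scene (432, 162) [ 0.547  -0.3583  0.2203] [137 136 139]
scene (330, 270) [ 0.5195 -0.138   0.0124] [100  88  88]
scene (418, 232) [ 0.5391 -0.3665  0.009 ] [120 115 117]
scene (222, 308) [0.4747 0.0974 0.0881] [160 152 151]
scene (245, 297) [0.4761 0.0528 0.0953] [93 79 77]
scene (265, 290) [0.4821 0.0134 0.0852] [158 147 148]
scene (204, 340) [4.728e-01 1.485e-01 2.000e-04] [106  95  84]
scene (275, 320) [0.4544 0.0092 0.0104] [238 202 145]
scene (212, 348) [0.4444 0.1379 0.0126] [242 206 148]
scene (238, 290) [0.4779 0.0615 0.1229] [90 75 70]
scene (371, 300) [ 0.4105 -0.1788  0.0327] [238 208 168]
scene (258, 272) [0.5758 0.0046 0.0097] [237  87  68]
scene (316, 240) [ 0.6064 -0.1417  0.0109] [197 172 140]
scene (240, 322) [0.46   0.0746 0.0421] [121  85  56]
bar 927 [ 0.53672868 -0.23891458  0.21973533]
[ 0.13014661 -0.9914948   0.5446373  -0.30384207] -82.521935
[[ 0.521703   -0.12912169]
 [ 0.55420644 -0.37674238]]
scene plate 883 [0.47795607 0.05919941 0.09782234] [0.47173559 0.0074399  0.07008503] [0.48650338 0.11624126 0.12813031]
-85.26012 [[0.47354642 0.1151595 ]
 [0.48239863 0.00839808]]
side plate 904 [0.47839659 0.06652953 0.09651406] [0.47253359 0.00993782 0.07002626] [0.48743219 0.12098755 0.12620848]
-85.543396 [[0.47429457 0.12032855]
 [0.48281131 0.01105494]]
```

View pics/scenec.png

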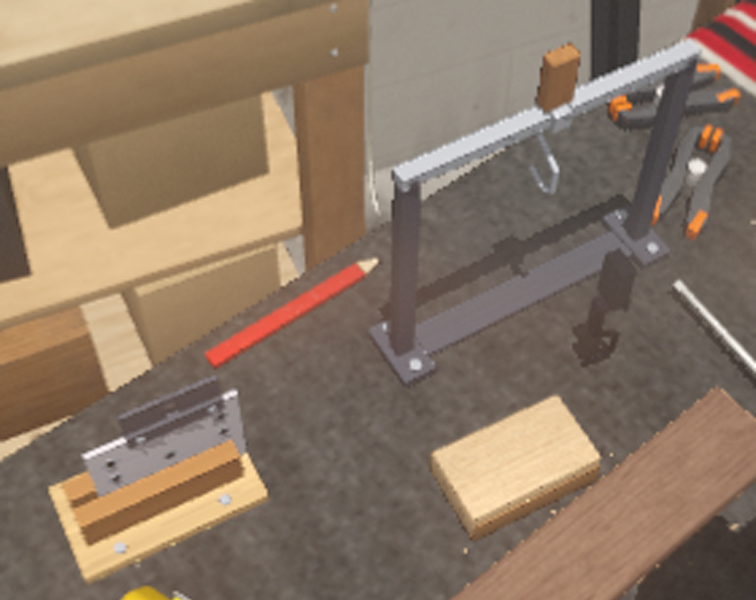

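View pics/sidec.png

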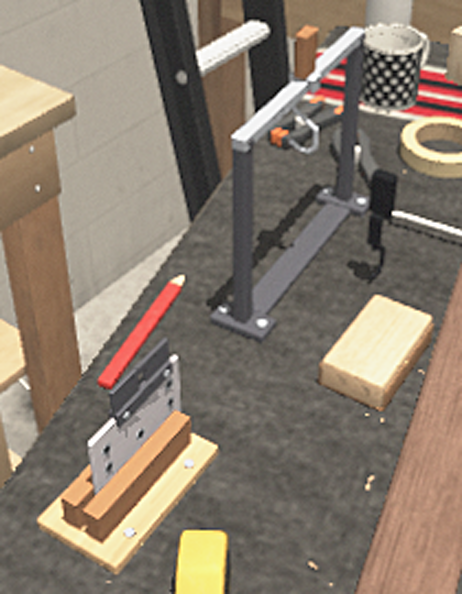

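Both crops show the steel hook hanging on the bar, its handle at (558,78) in the scene crop. A black decoy is near side-crop (380,200). The tab is the dark leaf on the template. Next I'll measure the handle, the rack axis and the decoy.

```bash
python3 - <<'E'
from h import *
ux=np.array([.9915,.1301]);uy=np.array([-.1301,.9915])
C={}
for n in('scene','side'):
    z=np.load('/tmp/'+n+'.npz');I,D=z['I'],z['D'];c=cam(n);P=cloud(c,D);C[n]=c
    m=(P[...,2]>.228)&(P[...,2]<.28)&(np.hypot(P[...,0]-.538,P[...,1]+.25)<.06);Q=P[m]
    a=Q[:,:2]@ux;b=Q[:,:2]@uy;print(n,'handle',len(Q),np.percentile(a,[2,50,98]).round(4),np.percentile(b,[2,50,98]).round(4),Q[:,2].max())
    t=Q[:,2]>.264;print(' top',t.sum(),np.median(a[t]),np.median(b[t]),Q[t].mean(0))
    bm=(abs(P[...,2]-.22)<.003)&(np.hypot(P[...,0]-.538,P[...,1]+.253)<.13);q=P[bm];
    l=cv2.fitLine(q[:,:2].astype(np.float32),cv2.DIST_HUBER,0,.01,.01).ravel();print(' bar',len(q),np.degrees(np.arctan2(l[1],l[0])),np.percentile(q[:,:2]@ux,[2,50,98]).round(4))
    m=(abs(P[...,2]-.044)<.003)&(np.hypot(P[...,0]-.478,P[...,1]-.06)<.08);q=P[m]
    l=cv2.fitLine(q[:,:2].astype(np.float32),cv2.DIST_HUBER,0,.01,.01).ravel();print(' cheek',len(q),np.degrees(np.arctan2(l[1],l[0])),q.mean(0))
    m=(abs(P[...,2]-.012)<.003)&(np.hypot(P[...,0]-.478,P[...,1]-.07)<.1)
    rct=cv2.minAreaRect(P[m][:,:2].astype(np.float32)*1000);print(' base',rct)
    # tab leaf: z .105-.128
    m=(P[...,2]>.108)&(np.hypot(P[...,0]-.478,P[...,1]-.06)<.08);q=P[m];v=np.array([-.0802,.9968]);v2=np.array([.9968,.0802])
    print(' leaf',len(q),np.percentile(q[:,:2]@v,[1,50,99]).round(4),np.percentile(q[:,:2]@v2,[1,50,99]).round(4),q[:,2].max())
    m=(P[...,2]>.06)&(P[...,2]<.085)&(np.hypot(P[...,0]-.478,P[...,1]-.06)<.08);q=P[m]
    print(' plate',len(q),np.percentile(q[:,:2]@v,[1,50,99]).round(4),np.percentile(q[:,:2]@v2,[1,50,99]).round(4))
    if n=='side':print('decoy',P[238,384],P[225,384],P[270,379])
    else: print('decoy',P[244,408],P[262,402])
E
```

```text
scene handle 289 [0.4959 0.4982 0.5092] [-0.331  -0.3168 -0.3086] 0.2711242423147413
 top 87 0.5019312872063023 -0.31997523454511767 [ 0.53935867 -0.25160689  0.26791375]
 bar 776 -82.72188 [0.4933 0.5021 0.5106]
 cheek 675 -88.08737 [0.47070557 0.08291908 0.04396135]
 base ((446.6473693847656, 85.35466003417969), (156.73089599609375, 113.36956787109375), 73.80662536621094)
 leaf 251 [-0.0195  0.015   0.0482] [0.4803 0.482  0.4859] 0.12813031063338465
 plate 398 [-0.0304  0.0243  0.0766] [0.4797 0.4813 0.483 ]
decoy [ 0.45133634 -0.26987305  0.12143214] [ 0.45101972 -0.26662266  0.0623024 ]
side handle 207 [0.4967 0.5002 0.5106] [-0.3273 -0.3093 -0.3049] 0.26747511575618105
 top 41 0.5034230790967442 -0.31530840796620596 [ 0.54047162 -0.24772936  0.26581814]
 bar 282 -82.50959 [0.4929 0.5035 0.5119]
 cheek 657 89.04149 [0.47316218 0.08872075 0.04276915]
 base ((479.447509765625, 80.64965057373047), (81.58849334716797, 140.35299682617188), 4.460511684417725)
 leaf 248 [-0.0168  0.0228  0.0528] [0.4814 0.483  0.487 ] 0.1262084768733479
 plate 439 [-0.0276  0.0326  0.0816] [0.4808 0.4823 0.4864]
decoy [ 0.45658669 -0.26667685  0.11089224] [ 0.56336316 -0.46560977 -0.00373778] [ 4.72682460e-01 -2.88719479e-01  3.43537917e-04]
```

Emit:
arm_command(plan="0 0 -0.04 7.9; 0 0 -0.04 7.9; 0.0267 -0.0276 0 0; 0.0267 -0.0276 0 0; 0.0267 -0.0276 0 0; 0.0267 -0.0276 0 0; 0.0267 -0.0276 0 0; 0.0267 -0.0276 0 0; 0.0267 -0.0276 0 0; 0.0267 -0.0276 0 0; 0.0267 -0.0276 0 0; 0.0267 -0.0276 0 0; 0.0267 -0.0276 0 0; 0.0267 -0.0276 0 0; 0 0 0 0; 0 0 0 0", hand=-1, grip_force=60)

```text
clock: 2.1
tcp_pos: [0.5404, -0.2514, 0.3249]
orientation: [3.135, 0.202, -0.002]
contact_force: [-0.1, -0.6, 0.6]
grip_width: 0.0853
gripper_force: 0.0
```

```bash
cat >> h.py <<'E'
def yaw(): 
    x=R.from_rotvec(r.get_obs()['orientation']).as_matrix()[:,0];return np.degrees(np.arctan2(x[1],x[0]))
def totool(d):
    return R.from_rotvec(r.get_obs()['orientation']).as_matrix().T@np.array(d)
E
python3 - <<'E'
from h import *
s=r.get_obs();print(s['clock'],s['tcp_pos'],yaw(),s['contact_force'])
c,I,D=grab('wrist');P=cloud(c,D);save('w1.png',I)
ux=np.array([.9915,.1301]);uy=np.array([-.1301,.9915])
m=(P[...,2]>.262)&(P[...,2]<.275)&(np.hypot(P[...,0]-.538,P[...,1]+.25)<.04);Q=P[m][:,:2];print(m.sum(),P[m].mean(0))
rc=cv2.minAreaRect(Q.astype(np.float32)*1000);print(rc)
m=(abs(P[...,2]-.22)<.004)&(abs(P[...,1]+.25)<.12);q=P[m];a=q[:,:2]@ux;print('bar',len(q),np.percentile(a,[1,50,99]),q[:,2].mean())
E
```

```text
2.1 [ 0.54038008 -0.25143206  0.32491806] 7.3650035250859265 [-0.11128825 -0.55265391  0.64224758]
1207 [ 0.54406832 -0.24979804  0.26767701]
((543.0510864257812, -249.71690368652344), (13.955850601196289, 23.83332061767578), 6.431224822998047)
bar 7770 [0.49885112 0.50673022 0.51753575] 0.21944890866794656
```

View pics/w1.png

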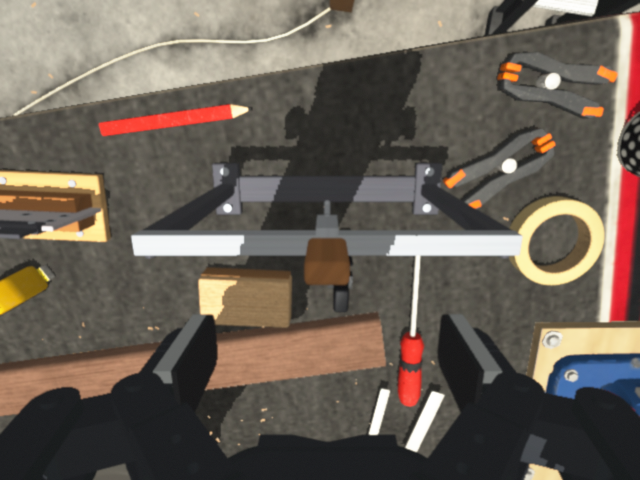

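The wrist view shows the handle at (327,262) on the bar, aligned with the gripper, with the decoy behind it at (342,290). Descend and grip.

Emit:
arm_command(plan="0.002 -0.0015 0.02 0; 0 0 0.02 0; 0 0 0.02 0; 0 0 0.012 0; 0 0 0.008 0; 0 0 0 0")

```text
clock: 2.9
tcp_pos: [0.5425, -0.2493, 0.2451]
orientation: [-3.135, -0.202, 0.001]
contact_force: [1.1, 0.5, 0.6]
grip_width: 0.0855
gripper_force: 0.0
```

Emit:
arm_command(plan="0 0 0 0; 0 0 0 0; 0 0 0 0; 0 0 0 0; 0 0 0 0; 0 0 0 0; 0 0 0 0; 0 0 0 0", hand=1, grip_force=80)

```text
clock: 3.9
tcp_pos: [0.543, -0.2492, 0.2458]
orientation: [3.135, 0.202, 0.001]
contact_force: [-1.0, -0.2, 5.5]
grip_width: 0.0234
gripper_force: 78.6
```

Emit:
arm_command(plan="0 0 -0.006 0; 0 0 -0.006 0; 0 0 -0.006 0; 0 0 0 0; 0.008 0 0 0; 0.01 0 0 0; 0.01 0 0 0; 0.01 0 0 0; 0.01 0 0 0; 0 0 0 0")

```text
clock: 5.15
tcp_pos: [0.5912, -0.2424, 0.2631]
orientation: [-3.135, -0.204, -0.0]
contact_force: [-0.5, 0.2, -0.9]
grip_width: 0.0229
gripper_force: 78.3
```

Emit:
arm_command(plan="0 0 -0.03 0; 0 0 -0.035 0; 0 0 -0.035 0; 0 0 0 2.9; -0.01365 -0.0338 0 0; -0.01365 -0.0338 0 0; -0.01365 -0.0338 0 0; -0.01365 -0.0338 0 0; -0.01365 -0.0338 0 0; -0.01365 -0.0338 0 0; -0.01365 -0.0338 0 0; -0.01365 -0.0338 0 0; -0.01365 -0.0338 0 0; 0 0 0.03 0; 0 0 0.03 0; 0 0 0.02 0; 0 0 0 0; 0 0 0 0")

```text
clock: 7.4
tcp_pos: [0.4445, 0.0508, 0.2843]
orientation: [-3.139, -0.123, -0.002]
contact_force: [0.4, -0.4, -1.3]
grip_width: 0.0231
gripper_force: 78.7
```

```bash
python3 - <<'E'
from h import *
s=r.get_obs();print(s['clock'],s['tcp_pos'],yaw(),s['contact_force'])
c,I,D=grab('wrist');P=cloud(c,D);np.savez('/tmp/w2',I=I,D=D,o=c['o'],A=c['A'])
uv=proj(c,[.4825,.058,.115])[0];print(uv)
u,v=uv.astype(int);S=I[max(0,v-75):v+75,max(0,u-100):u+100];print(max(0,u-100),max(0,v-75));save('w2.png',cv2.resize(S,None,fx=4,fy=4,interpolation=cv2.INTER_CUBIC))
E
```

```text
7.4 [0.44451921 0.05076844 0.28425654] 4.479184719782622 [ 0.42682696 -0.35214871 -1.34150519]
[323.03536674 175.32841708]
223 100
```

View pics/w2.png

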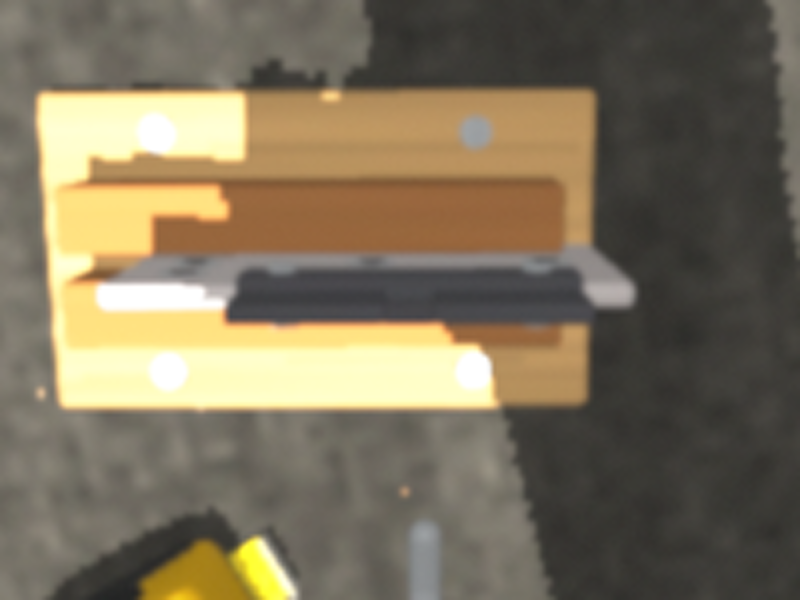

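The wrist view shows the template, with the dark leaf spanning u≈230–590 in the crop. There is a slight dark notch near (400,288), probably the hole. The hook tip is at (425,530). I'll read the leaf's intensity profile.

```bash
python3 - <<'E'
from h import *
z=np.load('/tmp/w2.npz');I=z['I'];c=cam('wrist');c['o'],c['A']=z['o'],z['A'];P=cloud(c,z['D'])
g=I.sum(2)//3
for v in range(166,182): print(v,g[v,300:350:1].tolist()) if 167<=v<=180 else 0
S=g[160:185,275:375].astype(float);S=np.clip((S-30)*4,0,255).astype(np.uint8)
save('w2e.png',cv2.resize(np.dstack([S]*3),None,fx=8,fy=8,interpolation=cv2.INTER_CUBIC))
v=172
print(P[168:181:2,323].round(4))
for v in(170,174,177): 
  d=np.where(g[v,270:380]<85)[0]+270; print(v,d.min(),d.max(),P[v,d.min()+2].round(4),P[v,d.max()-2].round(4))
print('tip',P[232:240:2,329].round(4),g[235,318:342].tolist())
E
```

```text
167 [92, 92, 92, 92, 92, 93, 92, 92, 92, 91, 93, 91, 91, 89, 87, 87, 87, 89, 90, 91, 91, 91, 92, 93, 92, 93, 92, 92, 91, 92, 91, 91, 91, 92, 91, 92, 91, 91, 91, 92, 92, 88, 84, 84, 84, 82, 83, 83, 84, 82]
168 [72, 71, 72, 72, 72, 72, 72, 72, 73, 72, 72, 72, 73, 72, 71, 71, 73, 72, 72, 72, 72, 72, 72, 72, 73, 72, 72, 73, 72, 73, 73, 72, 72, 72, 73, 73, 73, 73, 72, 73, 72, 71, 70, 70, 69, 69, 69, 70, 70, 70]
169 [71, 69, 71, 71, 70, 71, 71, 70, 71, 71, 71, 71, 70, 71, 71, 70, 71, 71, 71, 71, 71, 71, 70, 70, 71, 71, 72, 71, 71, 71, 71, 71, 71, 71, 72, 71, 72, 72, 72, 71, 71, 71, 71, 71, 72, 72, 71, 72, 72, 71]
170 [73, 73, 73, 73, 73, 73, 73, 74, 74, 74, 73, 74, 73, 73, 73, 73, 73, 74, 74, 74, 75, 74, 74, 74, 74, 74, 74, 74, 73, 75, 74, 74, 74, 74, 74, 73, 74, 74, 75, 74, 75, 73, 75, 74, 74, 73, 73, 75, 74, 75]
171 [73, 74, 74, 73, 74, 73, 73, 74, 73, 73, 74, 73, 73, 73, 72, 74, 73, 74, 73, 74, 75, 75, 75, 75, 75, 75, 75, 75, 75, 75, 75, 74, 73, 74, 74, 74, 74, 74, 73, 74, 73, 73, 73, 73, 74, 74, 74, 74, 74, 74]
172 [69, 69, 69, 69, 70, 69, 69, 68, 69, 68, 69, 69, 69, 68, 70, 69, 69, 69
[... 1675 characters left out ...]
115, 114, 115, 115, 115, 115, 115, 115, 116, 119, 122, 121, 109, 88, 79, 80, 80, 80, 81, 81, 80, 80, 81, 81, 80, 80, 81, 81, 81]
[[0.4866 0.0585 0.1022]
 [0.4851 0.0584 0.1023]
 [0.4837 0.0582 0.1044]
 [0.482  0.0581 0.1034]
 [0.4833 0.058  0.1245]
 [0.4817 0.0579 0.1243]
 [0.4803 0.0578 0.1246]]
170 283 367 [0.4826 0.0888 0.1014] [0.4877 0.0248 0.1023]
174 282 368 [0.4815 0.0878 0.1171] [0.4865 0.0255 0.1189]
177 280 379 [0.4804 0.0883 0.126 ] [4.701e-01 4.000e-04 0.000e+00]
tip [[0.4573 0.0517 0.1848]
 [0.4563 0.0516 0.1855]
 [0.4546 0.0515 0.1841]
 [0.4531 0.0513 0.1836]] [96, 99, 103, 107, 110, 111, 114, 126, 139, 146, 149, 149, 146, 139, 129, 114, 106, 104, 105, 105, 106, 106, 107, 108]
```

View pics/w2e.png

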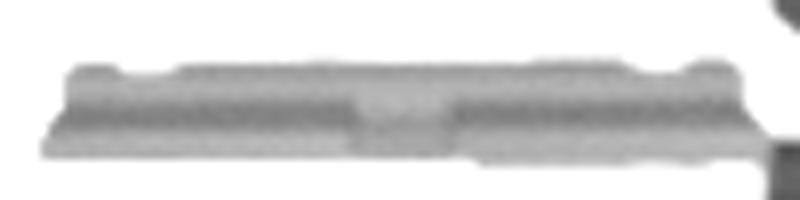

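The enhanced view shows the hole as a lighter patch, u≈319–332 and v≈172–178 in full-image pixels, centred on the tab. Next I'll compare it with the tip in the tool frame.

```bash
python3 - <<'E'
from h import *
z=np.load('/tmp/w2.npz');c=cam('wrist');c['o'],c['A']=z['o'],z['A']
s=r.get_obs();B=R.from_rotvec(s['orientation']).as_matrix();T=s['tcp_pos']
P=cloud(c,z['D']);g=z['I'].sum(2)//3
f=lambda u,v,zz:((onplane(c,[[u,v]],2,zz)-T)@B*1000).round(1)
print('hole',f(325.2,173.5,.118),f(325.2,177.5,.125))
for v in range(230,250,2):
    w=g[v,320:340].astype(int);k=np.where(w>118)[0]+320;print(v,k.min(),k.max(),f((k*g[v,k]).sum()/g[v,k].sum(),v,.186))
print('leaf ends',f(280.5,177.5,.125),f(372,177.5,.125))
E
```

```text
hole [[ 39.7  -2.5 166.5]] [[ 37.7  -2.5 159.5]]
230 327 331 [[14.1  0.1 98.5]]
232 325 332 [[12.8 -0.1 98.5]]
234 325 332 [[11.6 -0.1 98.5]]
236 325 332 [[10.3 -0.1 98.5]]
238 325 332 [[ 9.  -0.1 98.5]]
240 325 332 [[ 7.7 -0.2 98.5]]
242 325 332 [[ 6.4 -0.1 98.5]]
244 325 332 [[ 5.1 -0.1 98.5]]
246 325 332 [[ 3.8 -0.1 98.5]]
248 325 332 [[ 2.5 -0.1 98.5]]
leaf ends [[ 37.7 -35.8 159.5]] [[ 37.6  32.5 159.5]]
```

Emit:
arm_command(plan="0 -0.0023 0.02 0; 0 0 0.025 0; 0 0 0.015 0; 0 0 0.01 0; 0.005 0 0 0; 0.005 0 0 0; 0.005 0 0 0; 0 0 0 0; 0 0 0 0")

```text
clock: 8.57
tcp_pos: [0.4588, 0.0542, 0.2134]
orientation: [3.139, 0.123, -0.0]
contact_force: [-0.6, 1.3, 0.1]
grip_width: 0.0232
gripper_force: 78.7
```

Emit:
arm_command(plan="0.002 0 0 0; 0.002 0 0 0; 0.002 0 0 0; 0.002 0 0 0; 0 0 0 0; 0 0 0 0")

```text
clock: 9.32
tcp_pos: [0.4668, 0.0549, 0.2133]
orientation: [3.139, 0.123, -0.0]
contact_force: [-0.7, 0.6, -0.9]
grip_width: 0.0226
gripper_force: 78.7
```

Emit:
arm_command(plan="0.0015 0 0 0; 0.0015 0 0 0; 0.001 0 0 0; 0 0 0 0; 0 0 0 0")

```text
clock: 9.95
tcp_pos: [0.4708, 0.0552, 0.2133]
orientation: [3.139, 0.123, -0.0]
contact_force: [0.1, 0.6, -0.8]
grip_width: 0.0229
gripper_force: 78.7
```

Emit:
arm_command(plan="0.002 0 0 0; 0.002 0 0 0; 0.002 0 0 0; 0 0 0 0; 0.002 0 0 0; 0.002 0 0 0; 0.002 0 0 0; 0 0 0 0; 0 0 0 0")

```text
clock: 11.08
tcp_pos: [0.4827, 0.0561, 0.2133]
orientation: [3.139, 0.123, -0.0]
contact_force: [-0.4, 0.8, 0.0]
grip_width: 0.0228
gripper_force: 78.7
```

```bash
python3 - <<'E'
from h import *
c,I,D=grab('wrist');P=cloud(c,D)
s=r.get_obs();B=R.from_rotvec(s['orientation']).as_matrix();T=s['tcp_pos'];print(T,s['contact_force'],s['moment'])
u,v=proj(c,(T+B@[0,0,.098]))[0].astype(int);print(u,v)
S=I[v-80:v+40,u-80:u+80];S=np.clip(S.astype(int)*2,0,255).astype(np.uint8);save('w3.png',cv2.resize(S,None,fx=5,fy=5,interpolation=cv2.INTER_CUBIC))
g=I.sum(2)//3
E
```

```text
[0.48271098 0.0561219  0.21328747] [ 0.08916393 -0.34745758 -0.73825861] [-0.04231198  0.0023066  -0.00832745]
328 252
```

View pics/w3.png

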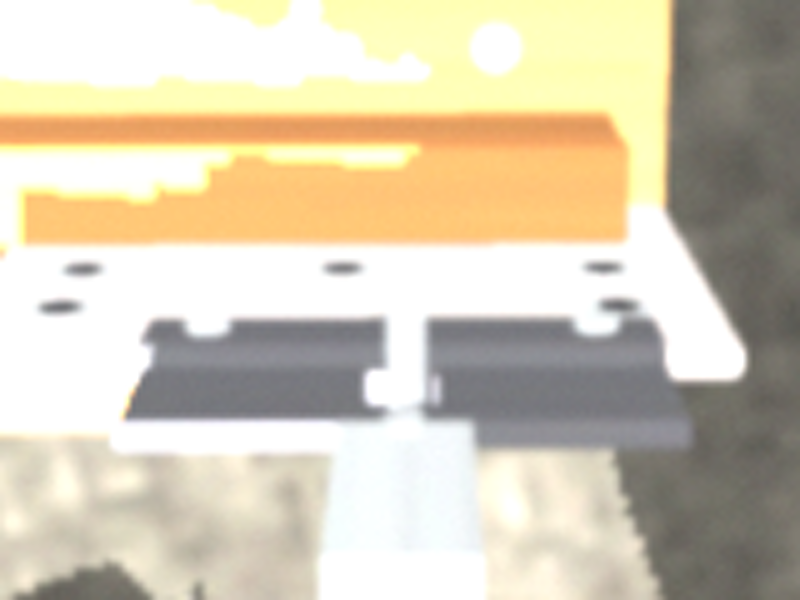

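The view shows the foot clearly through the hole: the wire runs from (405,400) across the leaf to (405,320). Lift slowly.

Emit:
arm_command(plan="0.002 0 0 0; 0 0 -0.003 0; 0 0 -0.003 0; 0 0 -0.003 0; 0 0 -0.003 0; 0 0 -0.003 0; 0 0 -0.003 0; 0 0 -0.003 0; 0 0 0 0; 0 0 0 0")

```text
clock: 12.38
tcp_pos: [0.4847, 0.0563, 0.2342]
orientation: [3.139, 0.123, -0.0]
contact_force: [0.1, -1.2, -3.0]
grip_width: 0.023
gripper_force: 78.6
```

Emit:
arm_command(plan="0 0 -0.004 0; 0 0 -0.005 0; 0 0 -0.005 0; 0 0 -0.005 0; 0 0 -0.005 0; 0 0 -0.005 0; 0 0 -0.005 0; 0 0 -0.005 0; 0 0 -0.005 0; 0 0 -0.005 0; 0 0 0 0; 0 0 0 0")

```text
clock: 13.88
tcp_pos: [0.4847, 0.0562, 0.2832]
orientation: [3.139, 0.123, -0.0]
contact_force: [-0.1, -0.3, -2.9]
grip_width: 0.0232
gripper_force: 78.6
```

Emit:
arm_command(plan="0 0 -0.008 0; 0 0 -0.012 0; 0 0 -0.016 0; 0 0 -0.02 0; 0 0 -0.02 0; 0 0 -0.02 0; 0 0 -0.02 0; 0 0 -0.02 -0.7; 0 0 -0.02 -0.7; 0 0 -0.016 -0.7; 0 0 -0.012 -0.7; 0 0 -0.008 0; 0 0 0 0")

```text
clock: 15.5
tcp_pos: [0.4849, 0.0563, 0.4756]
orientation: [-3.135, -0.2, -0.001]
contact_force: [0.3, 1.1, -2.9]
grip_width: 0.0228
gripper_force: 78.5
```

Emit:
arm_command(plan="0.0011 0.0046 0 0; 0.0022 0.0091 0 0; 0.0032 0.0137 0 0; 0.0043 0.0182 0 0; 0.0043 0.0182 0 0; 0.0043 0.0182 0 0; 0.0043 0.0182 0 0; 0.0043 0.0182 0 0; 0.0043 0.0182 0 0; 0.0043 0.0182 0 0; 0.0043 0.0182 0 0; 0.0043 0.0182 0 0; 0.0043 0.0182 0 0; 0.0043 0.0182 0 0; 0.0043 0.0182 0 0; 0.0043 0.0182 0 0; 0.0043 0.0182 0 0; 0.0032 0.0137 0 0; 0.0022 0.0091 0 0; 0.0011 0.0046 0 0")

```text
clock: 18.0
tcp_pos: [0.5968, -0.2419, 0.4752]
orientation: [-3.135, -0.2, 0.0]
contact_force: [0.1, 0.2, -2.5]
grip_width: 0.0233
gripper_force: 78.4
```

```bash
python3 - <<'E'
from h import *
s=r.get_obs();print(s['clock'],s['tcp_pos'],yaw(),s['contact_force'])
c,I,D=grab('side');save('s4.png',cv2.resize(I[60:360,200:500],None,fx=2,fy=2))
P=cloud(c,D);m=(np.hypot(P[...,0]-s['tcp_pos'][0],P[...,1]-s['tcp_pos'][1])<.1)&(P[...,2]>.225)&(P[...,2]<.42);print(P[m][:,2].min())
print('target',totool(np.array([.597,-.2416,.475])-s['tcp_pos']))
E
```

```text
18.0 [ 0.59684394 -0.24189568  0.4751978 ] 7.283799195413283 [ 0.14067139  0.21343446 -2.50378556]
0.2545619936524251
target [ 0.00019225 -0.00027358  0.00019775]
```

View pics/s4.png

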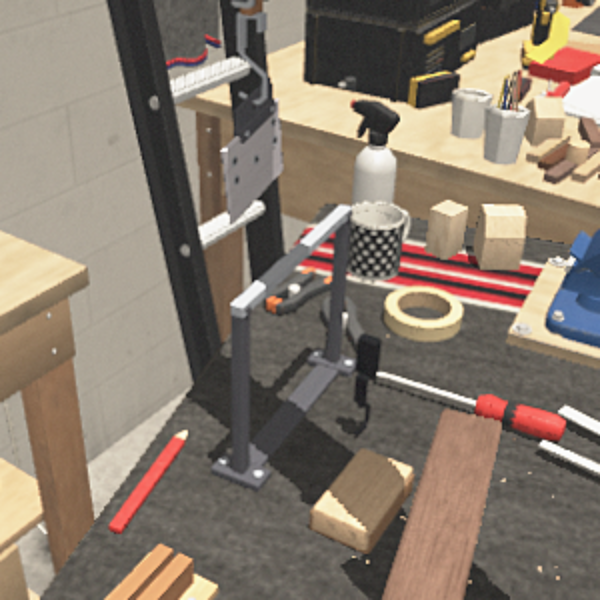

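The view shows the template hanging on the hook from its tab at (250,150), above and beyond the bar. The rack at the bottom left is empty. Lower it behind the bar.

Emit:
arm_command(plan="0 0 0.006 0; 0 0 0.012 0; 0 0 0.018 0; 0 0 0.018 0; 0 0 0.018 0; 0 0 0.018 0; 0 0 0.018 0; 0 0 0.018 0; 0 0 0.018 0; 0 0 0.018 0; 0 0 0.018 0; 0 0 0.014 0; 0 0 0.01 0; 0 0 0.005 0; 0 0 0.001 0; 0 0 0 0; 0 0 0 0")

```text
clock: 20.18
tcp_pos: [0.5969, -0.2416, 0.2659]
orientation: [3.135, 0.2, 0.001]
contact_force: [0.2, -0.2, -3.4]
grip_width: 0.0229
gripper_force: 78.4
```

```bash
python3 - <<'E'
from h import *
s=r.get_obs();print(s['clock'],s['tcp_pos'],yaw(),s['contact_force'])
print('hang',totool(np.array([.543,-.2492,.2645])-s['tcp_pos']))
E
```

```text
20.175 [ 0.59691125 -0.24162977  0.26586103] 7.289440993488999 [ 0.18209468 -0.17657707 -3.40950523]
hang [-0.05443721  0.00066811  0.00131446]
```

Emit:
arm_command(plan="0 0 0.003 0; -0.004 0 0 0; -0.006 0 0 0; -0.007 0 0 0; -0.007 0 0 0; -0.007 0 0 0; -0.006 0 0 0; 0 0 0 0")

```text
clock: 21.18
tcp_pos: [0.5595, -0.2465, 0.2624]
orientation: [3.135, 0.199, -0.0]
contact_force: [-0.6, -0.2, -3.0]
grip_width: 0.0227
gripper_force: 78.4
```

Emit:
arm_command(plan="-0.006 0.0003 0 0; -0.005 0.0003 0 0; -0.004 0 0 0; -0.0024 0 0 0; 0 0 0 0; 0 0 0 0")

```text
clock: 21.92
tcp_pos: [0.543, -0.2489, 0.2624]
orientation: [3.135, 0.2, 0.001]
contact_force: [0.8, 0.5, -2.3]
grip_width: 0.0229
gripper_force: 78.4
```

Lower onto the bar, about 17 mm.

Emit:
arm_command(plan="0 0 0.004 0; 0 0 0.004 0; 0 0 0.004 0; 0 0 0.003 0; 0 0 0.0005 0; 0 0 0 0; 0 0 0 0")

```text
clock: 22.8
tcp_pos: [0.5429, -0.249, 0.247]
orientation: [3.135, 0.2, 0.001]
contact_force: [-0.7, 0.1, -2.9]
grip_width: 0.023
gripper_force: 78.4
```

Emit:
arm_command(plan="0 0 0.0005 0; 0 0 0.0005 0; 0 0 0.0005 0; 0 0 0 0; 0 0 0 0")

```text
clock: 23.42
tcp_pos: [0.5429, -0.2491, 0.2458]
orientation: [3.135, 0.2, 0.001]
contact_force: [-2.3, 1.3, 3.5]
grip_width: 0.0231
gripper_force: 79.1
```

Seated: the vertical force went from −2.9 to +3.5 N. Let go.

Emit:
arm_command(plan="0 0 0 0; 0 0 0 0; 0 0 0 0; 0 0 0 0", grip_force=20)

```text
clock: 23.92
tcp_pos: [0.5429, -0.2491, 0.2458]
orientation: [3.135, 0.2, 0.001]
contact_force: [-2.8, 0.7, 4.8]
grip_width: 0.0229
gripper_force: 79.3
```

Emit:
arm_command(plan="0 0 0 0; 0 0 0 0; 0 0 0 0; 0 0 0 0; 0 0 0 0; 0 0 0 0; 0 0 0 0; 0 0 0 0", hand=-1)

```text
clock: 24.92
tcp_pos: [0.5428, -0.249, 0.2453]
orientation: [3.135, 0.2, 0.0]
contact_force: [-0.6, -0.1, -0.1]
grip_width: 0.0853
gripper_force: 0.0
```

Emit:
arm_command(plan="0 0 -0.01 0; 0 0 -0.02 0; 0 0 -0.03 0; 0 0 -0.03 0; 0 0 -0.03 0; 0 0 -0.02 0; 0 0 -0.01 0; 0 0 0 0; 0 0 0 0; 0 0 0 0; 0 0 0 0; 0 0 0 0; 0 0 0 0; 0 0 0 0; 0 0 0 0; 0 0 0 0")

```text
clock: 26.92
tcp_pos: [0.5428, -0.249, 0.3953]
orientation: [3.135, 0.2, 0.0]
contact_force: [1.1, -0.2, -0.5]
grip_width: 0.0853
gripper_force: 0.0
```

```bash
python3 - <<'E'
from h import *
s=r.get_obs();print(s['clock'],s['tcp_pos'],s['grip_width'],s['contact_force'])
c,I,D=grab('side')
for _ in range(12): _,J,_=grab('side')
print('motion',np.abs(I.astype(int)-J)[100:320,280:420].max())
_,K,_=grab('scene')
save('s5.png',np.hstack([cv2.resize(J[140:360,260:420],None,fx=2.5,fy=2.5),cv2.resize(K[140:360,310:470],None,fx=2.5,fy=2.5)]))
E
```

```text
26.925 [ 0.54279795 -0.24899383  0.39533773] 0.08533249063786076 [ 1.13954865 -0.21144801 -0.53179011]
motion 119
```

View pics/s5.png

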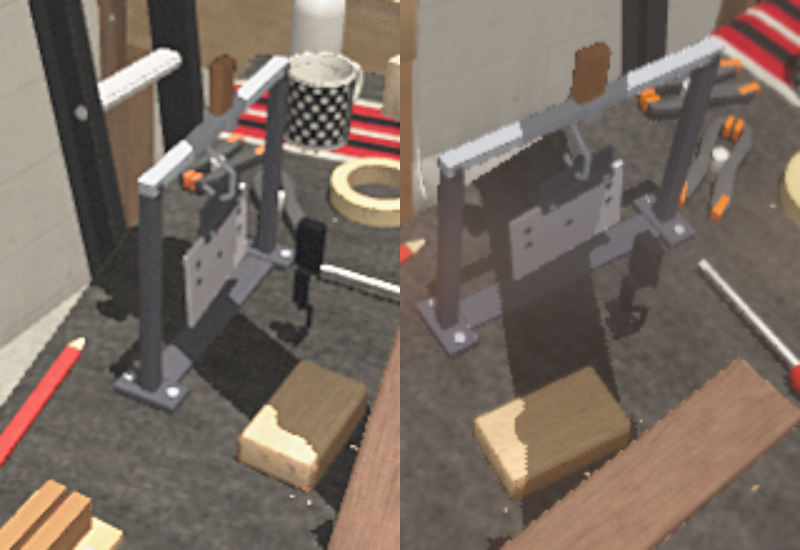

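The template hangs on the hook from the bar, free between the posts. I'll check whether it's still swinging.

Emit:
arm_command(plan="0 0 0 0; 0 0 0 0; 0 0 0 0; 0 0 0 0; 0 0 0 0; 0 0 0 0; 0 0 0 0; 0 0 0 0; 0 0 0 0; 0 0 0 0; 0 0 0 0; 0 0 0 0; 0 0 0 0; 0 0 0 0; 0 0 0 0; 0 0 0 0; 0 0 0 0; 0 0 0 0; 0 0 0 0; 0 0 0 0")

```text
clock: 30.12
tcp_pos: [0.5428, -0.249, 0.3953]
orientation: [3.135, 0.2, 0.0]
contact_force: [-0.4, 0.1, -0.1]
grip_width: 0.0854
gripper_force: 0.0
```

```bash
python3 - <<'E'
from h import *
F=[grab('side')[1].astype(int) for _ in range(16)]
print(r.get_obs()['clock'],[int((np.abs(f-F[0]).max(2)[140:300,290:400]>25).sum()) for f in F])
E
```

```text
30.925 [0, 0, 0, 0, 0, 0, 0, 0, 0, 0, 0, 0, 0, 0, 0, 0]
```

It has come to rest, so hand it in.

```bash
python3 -c "
from bench import ticket
print(ticket.hand_in())"
```

```text
the job is handed in; nothing more can be done
None
```

The job is handed in at about 31 s: the template hangs free and still from the S-hook on the rail's bar, the gripper is clear of it, and the arm never moved near the pencil or the sanding block.

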